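# Close the luthier's two parts boxes

## Task

Close both wooden parts boxes. The open box's lid is lying upside down on the cork mat: turn it over, lay it on the open box with its battens inside and press both its ends down, so that it pushes in the brass catches and is fully home, flat on the rim; the other box's lid is on but stands proud, so press that one fully home at both ends too. Do not disturb the tools and other things lying around, and leave both lids flush and let go.

Things in the scene. Friction and masses are not known exactly. Their poses are not given: they have to be found in the camera images.
- loose_lid_mid (a point): Centre of the slab of a pale wood lid: 84 (x) x 60 (y) x 16 mm, about 60 g. Its inner side has two battens 10 mm high, 8 (x) x 38 (y) mm, centred 21 mm either side of the middle along x. z points out of the INNER side: up at the start (lid upside down on the mat, centre 8 mm above it), down once turned over. Ends alike; it can stand alone on a 16 x 60 mm end, centre 42 mm up.
- proud_lid_mid (a point): Slab centre of the other lid, same wood, sizes and battens; here z points out of the OUTER side (up). At the start it lies loosely, right way up, on its box, held 6 mm above the rim by the box's two catches.
- open_box_rim (a point): Rim-plane centre of the open, empty box, x along its length. Brown wood, fixed to the bench; outside 84 (x) x 56 (y) mm, rim 45 mm above the bench; mouth 56 x 44 mm (3 mm play all round the battens), end walls 14 mm, side walls 6 mm. The lid overhangs each long side by 2 mm. Fully home, a lid lies on the rim, its slab centre 8 mm above this point.
- shut_box_rim (a point): The same point of the second, equal box, also fixed, which has its lid lying on it.
- mat_top (a point): Centre of the top of a thin cork mat, 150 mm (x) x 120 mm (y), 3 mm thick, fixed to the bench and otherwise clear: room to set the lid down.
- open_box_catch_p (a joint): Push-in catch of the open box at its +x end: brass bar, 6 mm (x) x 34 mm (y), in the top of the end wall, 35 mm from the box's centre along its x axis. Value in m: 0 = standing 6 mm above the rim, 0.006 = level with the rim, end stop 0.0068. It is stiff: about 7 N pushes it down, and it stays where it is left. The lid over it pushes it in.
- open_box_catch_n (a joint): Push-in catch of the open box at its -x end: brass bar, 6 mm (x) x 34 mm (y), in the top of the end wall, 35 mm from the box's centre along its x axis. Value in m: 0 = standing 6 mm above the rim, 0.006 = level with the rim, end stop 0.0068. It is stiff: about 7 N pushes it down, and it stays where it is left. The lid over it pushes it in.
- shut_box_catch_p (a joint): Push-in catch of the second box at its +x end: brass bar, 6 mm (x) x 34 mm (y), in the top of the end wall, 35 mm from the box's centre along its x axis. Value in m: 0 = standing 6 mm above the rim, 0.006 = level with the rim, end stop 0.0068. It is stiff: about 7 N pushes it down, and it stays where it is left. The lid over it pushes it in.
- shut_box_catch_n (a joint): Push-in catch of the second box at its -x end: brass bar, 6 mm (x) x 34 mm (y), in the top of the end wall, 35 mm from the box's centre along its x axis. Value in m: 0 = standing 6 mm above the rim, 0.006 = level with the rim, end stop 0.0068. It is stiff: about 7 N pushes it down, and it stays where it is left. The lid over it pushes it in.
- gouge_a_mid (a point): Bystander, not to be disturbed: carving gouge lying on the bench, 200 mm long along x, wooden handle (to -x) 22 mm thick; point at mid-length, 10 mm up.
- gouge_b_mid (a point): Bystander, not to be disturbed: shorter carving gouge lying on the bench, 180 mm long along x, 22 mm thick; point at mid-length, 10 mm up.
- sanding_block_mid (a point): Bystander, not to be disturbed: dark wooden sanding block with cork sole, 75 (x) x 42 (y) x 24 mm high; the point is at its centre.
- bridge_blank_mid (a point): Bystander, not to be disturbed: flat pale bridge blank, 56 (x) x 50 (y) x 9 mm high; the point is at its centre.
- varnish_jar_mid (a point): Bystander, not to be disturbed: amber glass jar with black cap, 52 mm diameter, 70 mm high, upright; the point is at its centre.
- mallet_mid (a point): Bystander, not to be disturbed: block-headed wooden mallet standing handle up: head 65 x 65 x 75 mm, handle 42 mm thick up to 163 mm; point 80 mm up its axis.
- thumb_plane_mid (a point): Bystander, not to be disturbed: tiny brass thumb plane, 45 (x) x 20 (y) x 22 mm high; the point is at its centre.
Things that resemble listed ones, but are neither listed nor needed, are in the scene too. Leave any grey look-alike of the part that bears loose_lid_mid alone. What is shaped like the part that bears proud_lid_mid but red is not meant.

How it is judged:
By the outcome, as a careful person would: the job done as asked, in the order asked, and still so for the second after the job is handed in, with the robot touching nothing.
It also fails if it takes over 72 s, if anything falls off the work surface, if the arm or the gripper's body presses on something with over 40 N, if the wrist force passes 120 N, or if a joint passes its speed limit or range.

## Robot

A 6-joint arm with a two-finger parallel gripper is mounted at the origin on the work surface. World frame = base frame: x ahead of the robot, y to its left, z up, the work surface at z = 0. Lengths are in mm, angles in rad, forces in N, time in s.
With the tool pointing down it reaches from about 350 to 975 mm from the base axis. Payload 7.1 kg.
Tool frame: the origin (TCP) lies between the finger pads; the fingertips stand 19 mm ahead of it and the grasp point (between the pads) is the TCP; y points along the fingers, z is the direction in which the jaws open and shut, and the axes are right-handed (so a half turn about y gives the same grasp; the last joint's range is limited). The gripper opens to 88 mm and grips with 3 to 60 N. Pads are 20 mm wide; open, the fingers measure 115 mm over their backs; the gripper's body (75 mm by 178 mm) begins 61 mm behind the grasp point.
Start: joints at [-1.129, 0.423, 1.63, -0, 1.089, -0.019], TCP at [277.93, -559.786, 241.675] pointing down, gripper open.
Joint ranges: [-3, 3], [-0.9, 2.11], [0.09, 2.58], [-1.31, 4.45], [0.11, 2.69], [-2.54, 2.54]. Speed limits (rad/s): [2.39, 2.39, 3.01, 3.14, 3.14, 3.14].

## Interface

Orientations are given as a rotation vector (axis times angle).
In Python, from workcell import ctrl gives the robot as it stands.
- The arm moves only by the tool servo_tool, never from a script. Its argument "moves" is text: rows parted by semicolons, each of 6 numbers parted by spaces: the shift along the world's x, y, z in m, then the turn, a rotation vector about the world's x, y, z in degrees. A call has 1 to 8 rows; each row is the pose to reach, as a shift and turn from the pose commanded when the call began; what a row does not reach only later rows make up. A row lasts 1/8 s, in which the tool goes at most 62.5 mm and 10.7 degrees, less where a joint would pass 70% of its speed; a pose out of reach is approached as far as the arm can. A call with a gripper value outside its range is refused whole. "hand" is the closure in counts, from 0 (fully open) to 255 (shut), set as the call begins (left out, the last holds). The fingers move at their own pace and stop on an object; the grip force is fixed at half the most. Time passes only in rows, so rows that repeat a pose let the fingers close. It gives the time, the measured TCP pose, the force and the opening at its end, in the units of the state.
- ctrl.get_obs(): the state, without advancing time (a new reading comes with each control period).
- ctrl.get_image(name): name is "side" or "top" or "wrist"; returns a dict with "pixels" (400x640x3 uint8, red, green, blue), "depth" (400x640 float32, mm along the optical axis (not along the pixel's ray), 0 where there is no reading), "vertical_fov" (degrees; the focal length in pixels is half the picture's height over the tangent of half this angle, whatever the lens; pixels are square), "cx", "cy" (the principal point, pixels), "xyz" and "attitude" of the camera in the world; the wrist camera has in their place "T_tool_cam" (4x4, takes a point from camera to tool coordinates, whose origin is the TCP and whose axes are the tool frame's). Camera axes: x right, y up, looking along -z (the intrinsics and any distortion apply to the point x, -y, -z); pixel columns grow to the right and rows downward; lengths in mm; the calibration is good to about 2 mm. A picture is of the moment at which its call begins: read the wrist's pose just before it.
- ctrl.close_job(): hands the job in, once; it reports no verdict.
The state is a dict: "t": time; "qpos": joint angles; "qvel": joint speeds; "joint_torque": joint torques, N m; "ee_pos": TCP position; "orientation": TCP orientation; "ft_force": force on the tool from outside, world axes, zero at the start; "moment": the same for the moment, N m; "width": finger opening in mm.
Only numpy, scipy, OpenCV 4.12 (cv2) and the standard library are available. Lean on these libraries where they do the work, as an engineer would, in place of code of your own. Each camera call takes 0.05 s, during which the arm holds its last target.

## Working session

There is one attempt and no reset: what is moved stays moved. The work goes in short steps, Python scripts to look and compute and a tool call to move; the robot and the scene stay as the last step left them, time stands still between calls to the robot, and variables do not carry over. Pictures are saved under pics/ and viewed, and the job is handed in when it is done.

Besides the shell and the picture viewer there is one more tool, called by a JSON object that holds its "op" and its "data", one argument or row to a line. servo_tool: Moves the arm, as the interface text tells. Its arguments: {"type":"object","properties":{"moves":{"type":"string"},"hand":{"type":"number"}},"required":["moves"]}

```bash
ls; mkdir -p pics; cat > h.py <<'E'
import numpy as np, cv2
from scipy.spatial.transform import Rotation as R
from workcell import ctrl
def Tcam(im,o=None):
    T=np.eye(4)
    if 'T_tool_cam' in im:
        W=np.eye(4);W[:3,:3]=R.from_rotvec(o['orientation']).as_matrix();W[:3,3]=o['ee_pos']
        return W@np.array(im['T_tool_cam'])
    a=np.array(im['attitude'],float)
    T[:3,:3]=a if a.shape==(3,3) else R.from_rotvec(a).as_matrix()
    T[:3,3]=im['xyz'];return T
def cloud(im,o=None):
    d=im['depth'];h,w=d.shape;f=h/2/np.tan(np.radians(im['vertical_fov'])/2)
    v,u=np.mgrid[:h,:w]
    P=np.stack([(u-im['cx'])*d/f,-(v-im['cy'])*d/f,-d],-1)
    T=Tcam(im,o);X=P@T[:3,:3].T+T[:3,3];X[d==0]=np.nan
    return X
def grab(n):
    o=ctrl.get_obs();im=ctrl.get_image(n);return im,o,cloud(im,o)
def save(p,name,s=1):
    p=cv2.cvtColor(p,cv2.COLOR_RGB2BGR)
    if s!=1:p=cv2.resize(p,None,fx=s,fy=s,interpolation=cv2.INTER_CUBIC)
    cv2.imwrite('pics/'+name,p)
E
python3 - <<'E'
from h import *
print(ctrl.get_obs())
for n in['top','side','wrist']:
    im,o,X=grab(n);save(im['pixels'],n+'0.png',1.25)
    print(n,{k:v for k,v in im.items() if k not in('pixels','depth')}, (im['depth']==0).mean())
    np.savez(n+'0.npz',p=im['pixels'],X=X)
E
```

```text
pics
{'t': 0.0, 'qpos': array([-1.12898097e+00,  4.23827512e-01,  1.63068968e+00, -5.46493909e-05,
        1.08861106e+00, -1.89965031e-02]), 'qvel': array([ 0.00041171, -0.00037845, -0.00044254, -0.00088782,  0.00024307,
        0.00218781]), 'joint_torque': array([ 6.82442387e-04, -5.44624865e+01, -2.73661441e+01,  6.44655456e-02,
        2.28404120e-02, -1.13409408e-04]), 'ee_pos': array([ 277.70670457, -559.31955396,  240.91012969]), 'orientation': array([-0.46141238,  1.96684582, -1.96383543]), 'ft_force': array([-0.17811981, -1.00406368,  0.55899882]), 'moment': array([-0.0232192 , -0.01285178,  0.02791588]), 'width': 87.91817179408582}
top {'vertical_fov': 44.256688426731344, 'cx': 320.1106654948502, 'cy': 199.9099191746259, 'xyz': array([ 282.94716949,   15.50858537, 1461.34639625]), 'attitude': array([ 0.16335843, -0.15910823, -1.5784133 ])} 0.003953125
side {'vertical_fov': 56.03709340704845, 'cx': 327.44104752200553, 'cy': 198.1414326563308, 'xyz': array([135.40257069, 484.26821131, 587.61223303]), 'attitude': array([ 0.41561982, -1.05223441, -2.15304508])} 0.00396484375
wrist {'vertical_fov': 61.557285675715484, 'cx': 313.256085209776, 'cy': 195.57238070298396, 'T_tool_cam': array([[-5.03098419e-04, -9.64793421e-01, -2.63008367e-01,
        -7.05621503e+01],
       [-2.44135153e-04,  2.63008511e-01, -9.64793482e-01,
        -1.43526989e+02],
       [ 9.99999844e-01, -4.21176488e-04, -3.67859155e-04,
        -1.43525730e+00],
       [ 0.00000000e+00,  0.00000000e+00,  0.00000000e+00,
         1.00000000e+00]])} 0.003984375
```

View pics/top0.png

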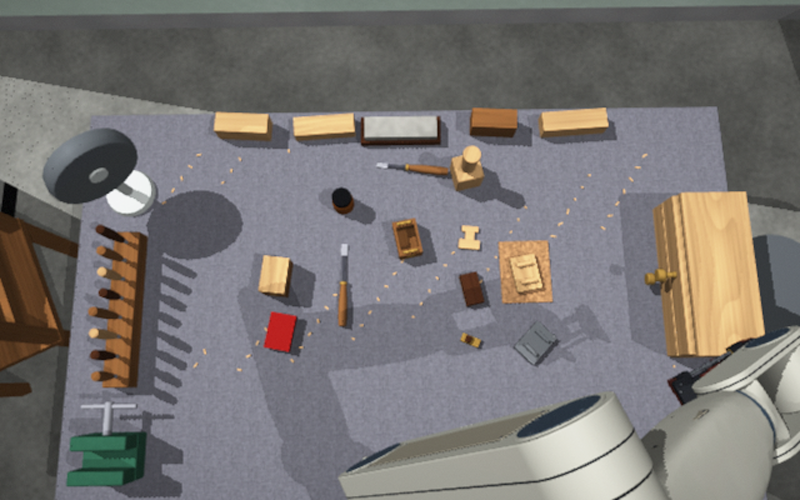

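View pics/side0.png

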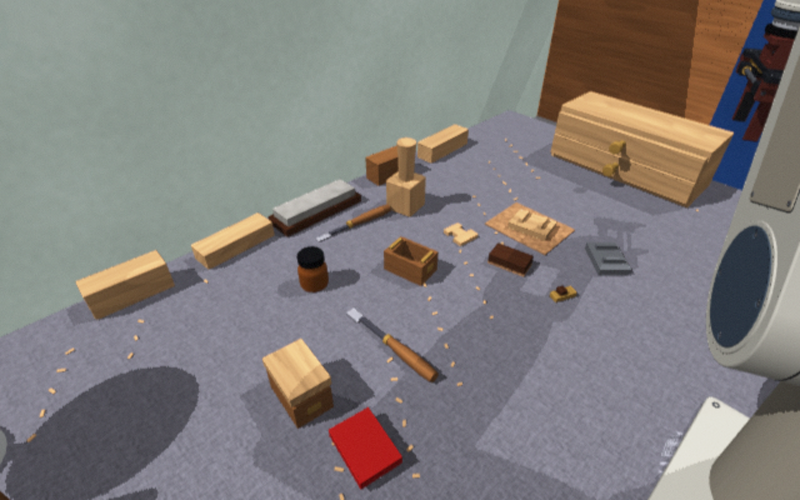

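View pics/wrist0.png

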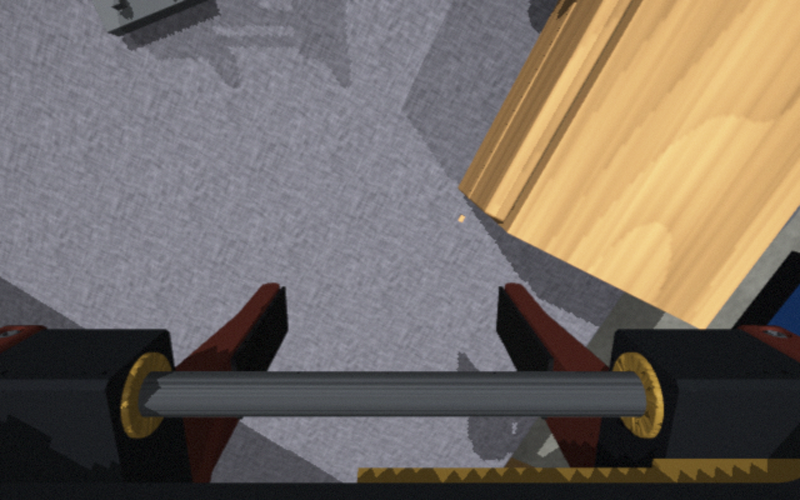

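In the top view (800 px wide), the pale lid lies on the cork mat at (527,272). A grey look-alike is at (536,343), the pale lid on the second box is at (276,275), and a red look-alike is at (281,332). The open box is at (407,240). Next I'll measure these and confirm with a crop.

```bash
python3 - <<'E'
from h import *
d=np.load('top0.npz');p,X=d['p'],d['X']
save(p[140:310,190:460],'crop0.png',2.9)
for n,(u,v) in dict(lid=(527,272),grey=(536,343),proud=(276,272),red=(281,332),box=(407,240),mat=(505,297),gA=(413,168),gB=(344,300),sand=(471,289),bridge=(469,238),jar=(342,198),mallet=(471,153),plane=(471,341)).items():
    u=int(u/1.25);v=int(v/1.25);print(n,X[v,u].round(0))
# rectangles by height
def rect(mask,name):
    pts=X[mask][:,:2].astype(np.float32);r=cv2.minAreaRect(pts);print(name,len(pts),np.round(r[0],1),np.round(r[1],1),round(r[2],1),'medz',np.median(X[mask][:,2]).round(1), 'mean',pts.mean(0).round(1))
def near(c,r,z0,z1): return (np.hypot(X[...,0]-c[0],X[...,1]-c[1])<r)&(X[...,2]>z0)&(X[...,2]<z1)
def at(u,v):return X[int(v/1.25),int(u/1.25)]
rect(near(at(527,272),60,13,24),'lidslab'); rect(near(at(527,272),60,25,40),'battens')
rect(near(at(276,272),70,55,80),'proud');rect(near(at(407,240),70,38,60),'boxrim');rect(near(at(407,240),70,48.5,60),'catches')
rect(near(at(527,272),105,1.5,5),'mat')
E
```

```text
lid [ 527. -282.   15.]
grey [ 359. -294.   13.]
proud [526. 306.  69.]
red [392. 299.  25.]
box [610.   2.   4.]
mat [ 469. -231.    5.]
gA [793. -16.   9.]
gB [465. 152.  15.]
sand [ 486. -146.   24.]
bridge [ 614. -149.    6.]
jar [701. 154.  68.]
mallet [ 774. -142.  159.]
plane [ 366. -141.   27.]
lidslab 463 [ 525.7 -280.4] [84.9 60.9] 10.5 medz 18.2 mean [ 525.1 -279.8]
battens 71 [ 515.9 -279.7] [70.  50.2] 16.3 medz 28.8 mean [ 524.8 -280.6]
proud 629 [521.2 308.5] [61.6 84.3] 83.9 medz 66.7 mean [520.6 308.1]
boxrim 272 [ 6.104e+02 -1.000e-01] [85.3 56.5] 11.5 medz 45.2 mean [6.093e+02 2.000e-01]
catches 53 [6.1e+02 2.0e-01] [80.3 49.7] 15.1 medz 50.1 mean [613.9   1.8]
mat 851 [ 527.5 -281.8] [205.3 202.8] 20.2 medz 3.0 mean [ 529.  -281.8]
```

View pics/crop0.png

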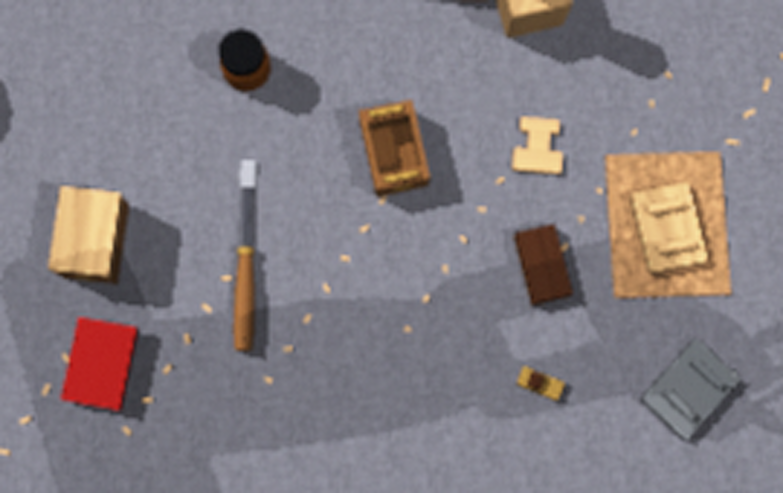

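The crop confirms the picks. The pale lid with battens up on the cork, crop (670,225), is loose_lid; the grey one at (690,390) is the decoy. The pale lid on the box at (88,230) is proud_lid; the red one at (100,365) is the decoy. Next I'll get a wrist-cam look at the lid and the tool axes.

```bash
python3 - <<'E'
from h import *
o=ctrl.get_obs();M=R.from_rotvec(o['orientation']).as_matrix();print(M.round(3))
E
```

```text
[[-0.896 -0.     0.445]
 [-0.445  0.001 -0.896]
 [-0.    -1.    -0.001]]
```

{"op": "servo_tool", "data": {
  "moves": "0.03 0.06 0 0 0 0; 0.06 0.12 0 0 0 0; 0.1 0.18 0 0 0 8; 0.15 0.22 0 0 0 16; 0.19 0.26 0 0 0 24; 0.2 0.28 0 0 0 32; 0.2 0.28 0 0 0 38.5; 0.2 0.28 0 0 0 38.5"
}}

```text
t: 1.15
ee_pos: [478.0, -279.2, 241.4]
orientation: [-0.969, 1.525, -1.524]
ft_force: [-0.7, 0.1, 0.3]
width: 87.7
```

{"op": "servo_tool", "data": {
  "moves": "0 0 0 0 0 -10; 0 0 0 0 0 -20; -0.02 0 0 0 0 -30; -0.03 0 0 0 0 -40; -0.04 0 0 0 0 -50; -0.04 0 0 0 0 -54.4; -0.04 0 0 0 0 -54.4"
}}

```text
t: 2.02
ee_pos: [437.5, -280.3, 241.7]
orientation: [-0.193, 2.127, -2.127]
ft_force: [0.1, 0.8, 0.5]
width: 87.7
```

```bash
cat >> h.py <<'E'
def rectz(X,c,r,z0,z1,name=''):
    m=(np.hypot(X[...,0]-c[0],X[...,1]-c[1])<r)&(X[...,2]>z0)&(X[...,2]<z1)
    P=X[m]
    if len(P)<5: print(name,'none');return
    b=cv2.minAreaRect(P[:,:2].astype(np.float32));print(name,len(P),np.round(b[0],1),np.round(b[1],1),round(b[2],1),'z',np.percentile(P[:,2],[5,50,95]).round(1))
E
python3 - <<'E'
from h import *
im,o,X=grab('wrist');save(im['pixels'],'w1.png',1.25)
print(o['ee_pos'].round(1),o['qpos'].round(3));print(R.from_rotvec(o['orientation']).as_matrix().round(3))
rectz(X,(525,-280),60,14,22,'slab');rectz(X,(525,-280),60,25,40,'batt')
E
```

```text
[ 437.5 -280.3  241.7] [-0.593  0.269  1.861 -0.     1.012  0.797]
[[-0.984 -0.     0.18 ]
 [-0.18  -0.    -0.984]
 [ 0.    -1.     0.   ]]
slab 4166 [ 521.9 -283. ] [83.2 60.1] 10.8 z [18.2 19.5 20.7]
batt 645 [ 521.5 -283.1] [49.6 38. ] 10.7 z [27.6 29.4 30.8]
```

View pics/w1.png

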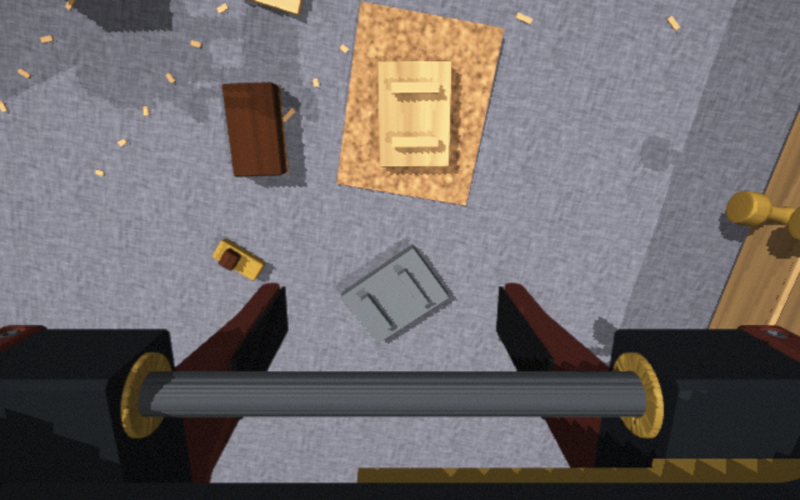

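The wrist view shows the pale lid at (415,113) on the mat, jaws now square to it. Next I tilt 30° and hover over it.

{"op": "servo_tool", "data": {
  "moves": "0.04 0.001 -0.02 -1.9 9.8 0; 0.08 0.002 -0.06 -3.7 19.7 0; 0.11 0.003 -0.1 -5.6 29.5 0; 0.11 0.003 -0.12 -5.6 29.5 0; 0.11 0.003 -0.12 -5.6 29.5 0"
}}

```text
t: 2.7
ee_pos: [546.4, -276.3, 119.7]
orientation: [0.719, -1.937, 2.035]
ft_force: [-0.6, -0.3, 0.1]
width: 87.8
```

```bash
python3 - <<'E'
from h import *
im,o,X=grab('wrist');save(im['pixels'],'w2.png',1.25)
print(o['ee_pos'].round(1),o['qpos'].round(3));print(R.from_rotvec(o['orientation']).as_matrix().round(3))
rectz(X,(523,-281),60,14,22,'slab');rectz(X,(523,-281),50,25,40,'batt')
E
```

```text
[ 546.4 -276.3  119.7] [-0.363  0.761  1.442 -0.268  1.406  1.131]
[[-0.85  -0.494  0.183]
 [-0.159 -0.092 -0.983]
 [ 0.503 -0.864 -0.   ]]
slab 6169 [ 522.5 -282.9] [85.  60.1] 10.9 z [17.9 19.5 20.5]
batt 1392 [ 522.  -282.9] [51.9 38. ] 10.6 z [25.7 29.3 30.3]
```

View pics/w2.png

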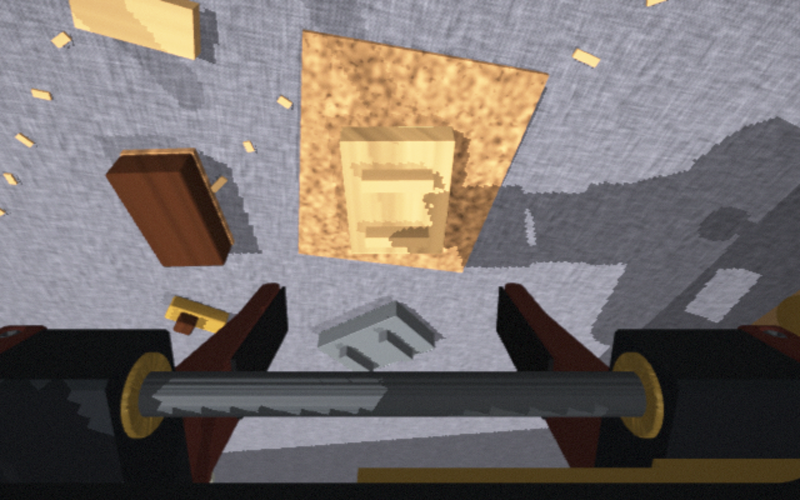

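The wrist view shows the tilted lid at (400,190), centred between the fingers. I'll descend and grip.

{"op": "servo_tool", "data": {
  "moves": "0 -0.002 -0.04 0 0 0; 0 -0.002 -0.075 0 0 0; 0 -0.002 -0.088 0 0 0; 0 -0.002 -0.0925 0 0 0; 0 -0.002 -0.0925 0 0 0"
}}

```text
t: 3.38
ee_pos: [548.7, -279.4, 31.1]
orientation: [0.712, -1.937, 2.041]
ft_force: [-0.7, 1.6, 0.4]
width: 87.8
```

{"op": "servo_tool", "data": {
  "hand": 255,
  "moves": "0 0 0 0 0 0; 0 0 0 0 0 0; 0 0 0 0 0 0; 0 0 0 0 0 0; 0 0 0 0 0 0; 0 0 0 0 0 0"
}}

```text
t: 4.12
ee_pos: [548.1, -278.8, 29.4]
orientation: [0.715, -1.936, 2.039]
ft_force: [0.0, -0.3, 3.0]
width: 59.1
```

{"op": "servo_tool", "data": {
  "moves": "0 0 0.03 0 0 0; 0 0 0.08 0 0 0; 0 0 0.12 0 0 0; -0.005 -0.001 0.12 1.9 -9.8 0; -0.01 -0.002 0.12 3.7 -19.7 0; -0.02 -0.004 0.12 5.6 -29.5 0; -0.02 -0.004 0.12 5.6 -29.5 0"
}}

```text
t: 5.0
ee_pos: [524.8, -283.0, 149.3]
orientation: [-0.194, 2.129, -2.127]
ft_force: [0.0, 0.4, -0.5]
width: 59.8
```

```bash
python3 - <<'E'
from h import *
im,o,X=grab('wrist');save(im['pixels'],'w3.png',1.25)
print(o['ee_pos'].round(1),o['qpos'].round(3),o['width']);print(R.from_rotvec(o['orientation']).as_matrix().round(3))
E
```

```text
[ 524.8 -283.   149.3] [-0.514  0.5    1.755 -0.     0.889  0.876] 59.813902550192644
[[-0.984 -0.002  0.179]
 [-0.179  0.001 -0.984]
 [ 0.002 -1.    -0.001]]
```

View pics/w3.png

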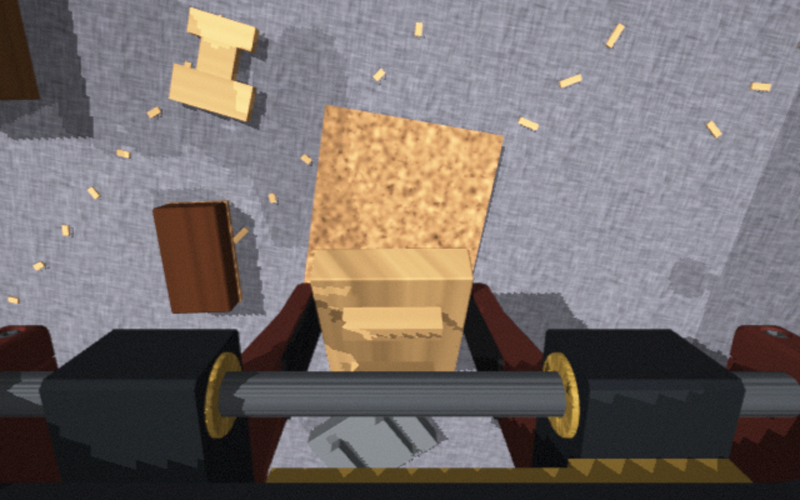

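The wrist view shows the lid held squarely at (390,300). I continue tilting to +60°.

{"op": "servo_tool", "data": {
  "moves": "-0.003 0 0 1.9 -9.8 0; -0.006 -0.001 0 3.7 -19.7 0; -0.009 -0.001 0 5.6 -29.5 0; -0.012 -0.002 0 7.5 -39.3 0; -0.012 -0.002 0 9.3 -49.2 0; -0.012 -0.002 0 11.2 -59 0; -0.012 -0.002 0 11.2 -59 0; -0.012 -0.002 0 11.2 -59 0"
}}

```text
t: 6.05
ee_pos: [517.8, -285.5, 149.2]
orientation: [0.749, 1.617, -1.446]
ft_force: [-0.2, 0.8, -1.5]
width: 59.6
```

```bash
python3 - <<'E'
from h import *
im,o,X=grab('wrist');save(im['pixels'],'w4.png',1.25)
print(o['ee_pos'].round(1),o['qpos'].round(3),o['width']);print(R.from_rotvec(o['orientation']).as_matrix().round(3))
im,o,X=grab('side');save(im['pixels'][60:300,300:560],'s4.png',2.4)
E
```

```text
[ 517.8 -285.5  149.2] [-0.918  0.614  2.156  1.803  0.926 -1.15 ] 59.61336896164408
[[-0.485  0.854  0.186]
 [-0.09   0.163 -0.983]
 [-0.87  -0.494 -0.003]]
```

View pics/s4.png

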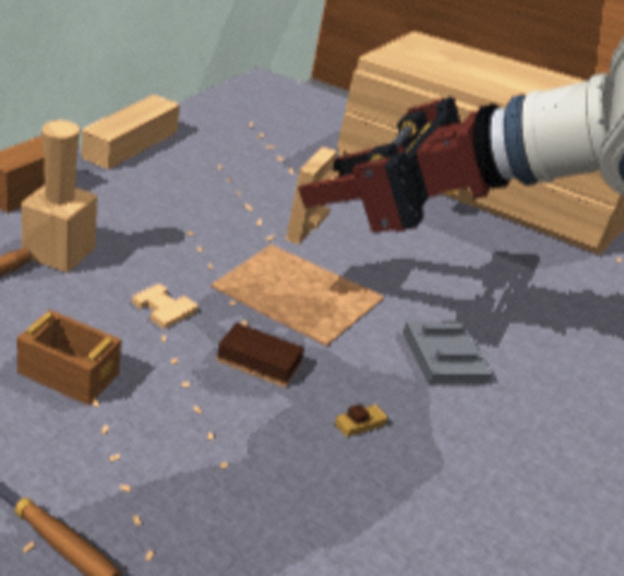

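The side view shows the lid held upright over the mat, crop (310,200). Lowering it.

{"op": "servo_tool", "data": {
  "moves": "0 0 -0.03 0 0 0; 0 0 -0.055 0 0 0; 0 0 -0.068 0 0 0; 0 0 -0.073 0 0 0; 0 0 -0.075 0 0 0; 0 0 -0.075 0 0 0"
}}

```text
t: 6.9
ee_pos: [516.2, -284.9, 74.8]
orientation: [0.746, 1.621, -1.451]
ft_force: [0.0, -0.5, -1.1]
width: 59.4
```

{"op": "servo_tool", "data": {
  "moves": "0 0 -0.001 0 0 0; 0 0 -0.002 0 0 0; 0 0 -0.003 0 0 0; 0 0 -0.003 0 0 0"
}}

```text
t: 7.4
ee_pos: [515.9, -284.8, 71.1]
orientation: [0.746, 1.622, -1.451]
ft_force: [-0.1, -0.1, -0.6]
width: 59.8
```

{"op": "servo_tool", "data": {
  "moves": "0 0 -0.001 0 0 0; 0 0 -0.0015 0 0 0; 0 0 -0.0015 0 0 0"
}}

```text
t: 7.78
ee_pos: [516.1, -284.8, 70.1]
orientation: [0.747, 1.621, -1.45]
ft_force: [-1.1, -0.4, 4.8]
width: 59.6
```

```bash
python3 - <<'E'
from h import *
im,o,X=grab('side');save(im['pixels'][60:260,360:560],'s5.png',3)
print(o['ee_pos'],o['ft_force'],R.from_rotvec(o['orientation']).as_matrix()[:,1])
E
```

```text
[ 516.07258939 -284.82279293   70.10075275] [-1.09294106 -0.38431054  4.77867716] [ 0.85185369  0.16164106 -0.49821427]
```

View pics/s5.png

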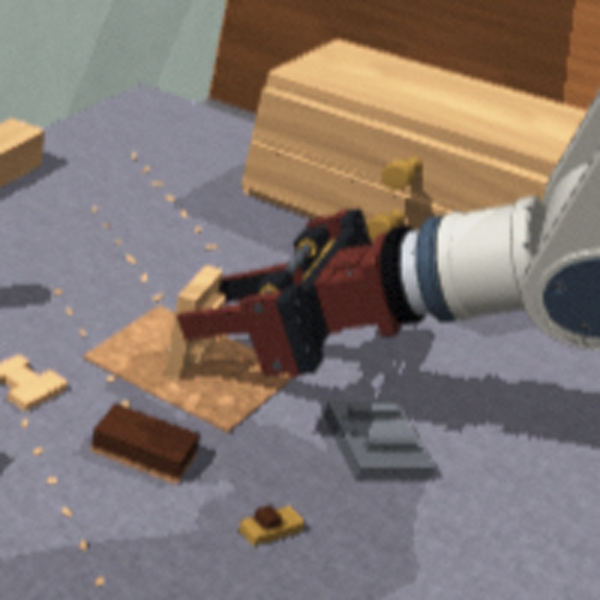

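Contact at 4.8 N, and the side view shows the lid standing on the mat. I'll release and retreat along the tool axis.

{"op": "servo_tool", "data": {
  "hand": 0,
  "moves": "0 0 0.0005 0 0 0; 0 0 0.0005 0 0 0; 0 0 0.0005 0 0 0; 0 0 0.0005 0 0 0; 0 0 0.0005 0 0 0; 0 0 0.0005 0 0 0"
}}

```text
t: 8.57
ee_pos: [515.9, -284.8, 70.1]
orientation: [0.746, 1.622, -1.451]
ft_force: [0.1, -0.7, 0.2]
width: 87.9
```

{"op": "servo_tool", "data": {
  "moves": "-0.017 -0.003 0.01 0 0 0; -0.043 -0.008 0.025 0 0 0; -0.075 -0.015 0.05 0 0 0; -0.1 -0.02 0.08 0 0 0; -0.1 -0.02 0.12 0 0 0; -0.1 -0.02 0.15 0 0 0; -0.1 -0.02 0.15 0 0 0"
}}

```text
t: 9.45
ee_pos: [416.1, -305.5, 222.1]
orientation: [0.745, 1.617, -1.453]
ft_force: [0.2, -0.6, 0.1]
width: 87.9
```

```bash
python3 - <<'E'
from h import *
im,o,X=grab('side');save(im['pixels'][60:260,360:560],'s6.png',3)
print(o['ee_pos'],o['qpos'].round(3),o['width'])
im,o,X=grab('wrist');save(im['pixels'],'w6.png',1.25)
rectz(X,(534,-281),60,60,95,'top of standing');rectz(X,(534,-281),60,20,95,'standing')
E
```

```text
[ 416.13840787 -305.51953232  222.09461341] [-1.155  0.409  2.229  1.492  1.01  -0.984] 87.87774609380301
top of standing 1916 [ 526.6 -281.9] [27.1 60. ] 10.0 z [64.4 80.7 88.1]
standing 3024 [ 526.6 -281.9] [27.1 60.1] 10.0 z [26.1 70.3 87.9]
```

View pics/s6.png

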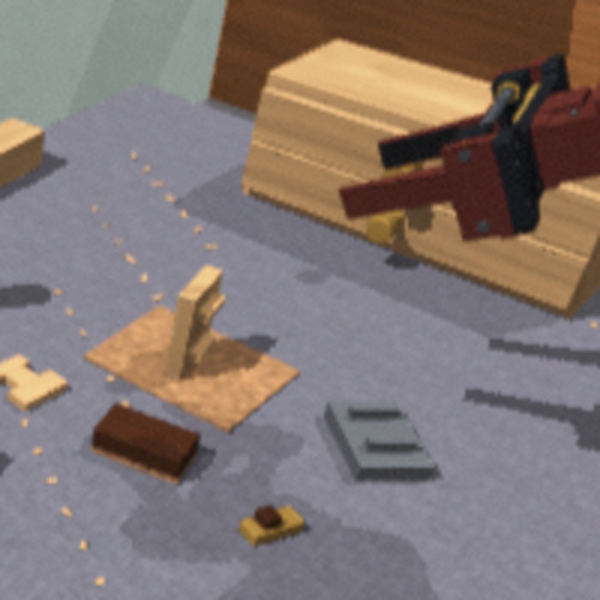

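View pics/w6.png

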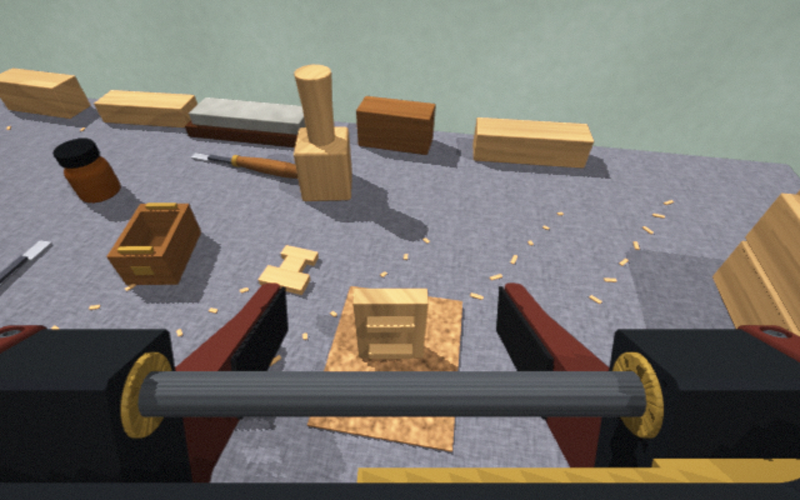

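The side and wrist views show the lid standing free at wrist (390,325), battens facing the robot. I'll swing over to the far side, tool tilted −60°.

{"op": "servo_tool", "data": {
  "moves": "0.01 0 0.02 -1.9 9.8 0; 0.03 0.003 0.04 -3.7 19.7 0; 0.05 0.007 0.05 -5.6 29.5 0; 0.08 0.01 0.05 -7.5 39.3 0; 0.11 0.015 0.05 -9.3 49.2 0; 0.14 0.02 0.05 -11.2 59 0; 0.16 0.03 0.05 -13.1 68.8 0; 0.18 0.035 0.05 -15 78.6 0"
}}

```text
t: 10.55
ee_pos: [596.9, -268.8, 268.7]
orientation: [-0.357, 2.175, -2.189]
ft_force: [0.2, -0.5, -0.9]
width: 87.9
```

{"op": "servo_tool", "data": {
  "moves": "0.015 0.003 0 -1.9 9.8 0; 0.03 0.005 0 -3.7 19.7 0; 0.045 0.007 0 -5.6 29.5 0; 0.045 0.007 0 -7.5 39.3 0; 0.045 0.007 0 -7.5 39.3 0; 0.045 0.007 0 -7.5 39.3 0"
}}

```text
t: 11.3
ee_pos: [640.7, -262.8, 268.8]
orientation: [0.947, -1.713, 1.847]
ft_force: [-0.5, -0.5, 0.9]
width: 87.9
```

```bash
python3 - <<'E'
from h import *
im,o,X=grab('wrist');save(im['pixels'],'w7.png',1.25)
print(o['ee_pos'].round(1),o['qpos'].round(3));print(R.from_rotvec(o['orientation']).as_matrix().round(3))
rectz(X,(534,-281),60,83,95,'topface');rectz(X,(534,-281),60,20,95,'standing')
E
```

```text
[ 640.7 -262.8  268.8] [-0.272  0.881  0.963 -0.368  2.044  1.074]
[[-0.665 -0.725  0.182]
 [-0.127 -0.13  -0.983]
 [ 0.736 -0.677 -0.005]]
topface 822 [ 533.4 -281. ] [17.5 60. ] 11.1 z [83.8 87.3 88.2]
standing 3419 [ 533.4 -281. ] [17.6 60. ] 11.1 z [24.9 63.4 87.8]
```

View pics/w7.png

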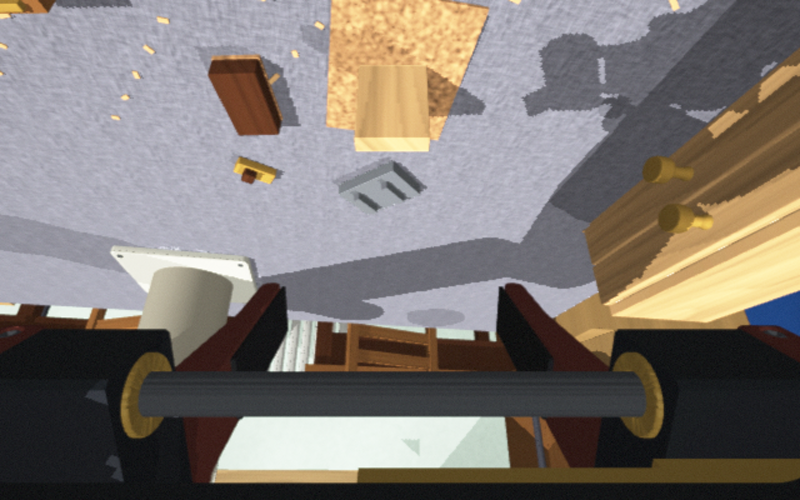

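The lid's outer face is toward the gripper at (393,108), standing at (533.4,−281.0). I'll fit a quick arm model to check reach before committing to the tilt.

```bash
cat > kin.py <<'E'
import numpy as np
from scipy.optimize import least_squares
from scipy.spatial.transform import Rotation as R
rx=lambda t:R.from_euler('x',t).as_matrix()
ry=lambda t:R.from_euler('y',t).as_matrix()
rz=lambda t:R.from_euler('z',t).as_matrix()
C=np.array([[0,0,1],[-1,0,0],[0,-1,0]]) if 0 else None
def fk(q,p):
    a,h,L1,L2,off,d,c=p
    A=rz(q[0]);B=A@ry(q[1]);D=A@ry(q[1]+q[2]);E=D@rz(q[3])@ry(q[4]);F=E@rz(q[5])
    pos=np.array([0,0,h])+A@[a,0,0]+B@[0,0,L1]+D@[off,0,L2]+F@[0,0,d]
    return pos,F  # F z = approach
data=[([-1.12898,.42383,1.63069,0,1.08861,-.019],[277.7,-559.3,240.9]),
([-.593,.269,1.861,0,1.012,.797],[437.5,-280.3,241.7]),
([-.363,.761,1.442,-.268,1.406,1.131],[546.4,-276.3,119.7]),
([-.514,.5,1.755,0,.889,.876],[524.8,-283,149.3]),
([-.918,.614,2.156,1.803,.926,-1.15],[517.8,-285.5,149.2]),
([-1.155,.409,2.229,1.492,1.01,-.984],[416.14,-305.5,222.1]),
([-.272,.881,.963,-.368,2.044,1.074],[640.7,-262.8,268.8])]
res=least_squares(lambda p:np.concatenate([fk(q,p)[0]-x for q,x in data]),[0,300,400,400,0,250,0])
P=res.x
if __name__=='__main__':
    print(P.round(1),np.abs(res.fun).max())
    F=fk(data[3][0],P)[1];print(F.round(3))
E
python3 kin.py
```

```text
[ -9.  316.2 571.7 492.5  78.2 298.    0. ] 13.833572758202877
[[-0.18   0.984 -0.002]
 [ 0.984  0.18   0.001]
 [ 0.002 -0.002 -1.   ]]
```

```bash
sed -i 's/+F@\[0,0,d\]/+E@[c,0,d]+A@[0,p[7],0]/; s/a,h,L1,L2,off,d,c=p/a,h,L1,L2,off,d,c=p[:7]/; s/,250,0\])/,250,0,0])/' kin.py
cat >> kin.py <<'E'
def ik(pos,Rt,q0):
    # Rt tool matrix cols x,y,z
    Ft=np.stack([-Rt[:,2],-Rt[:,0],Rt[:,1]],1)
    def f(q):
        x,F=fk(q,P);return np.r_[(x-pos)/100,R.from_matrix(F.T@Ft).as_rotvec()]
    lo=[-3,-.9,.09,-1.31,.11,-2.54];hi=[3,2.11,2.58,4.45,2.69,2.54]
    s=least_squares(f,np.clip(q0,np.array(lo)+1e-3,np.array(hi)-1e-3),bounds=(lo,hi));return s.x,np.abs(s.fun).max()
def tool(phi,head,flip=1):
    ph,hd=np.radians([phi,head]);e=np.array([np.cos(hd),np.sin(hd),0])
    a=np.sin(ph)*e-np.cos(ph)*np.array([0,0,1.]);z=-np.cross([0,0,1.],e)*flip
    return np.stack([np.cross(a,z),a,z],1)
E
cat > t.py <<'E'
from kin import *
print(P.round(1),np.abs(res.fun).max())
q=np.array(data[-1][0])
e=np.array([.983,.185,0])
c=np.array([533.4,-281,0])
for phi in(-47,-50,-55,-60):
    q,r=ik(c+14.5*e+[0,0,73],tool(phi,10.5),q);print(phi,q.round(2),r.round(4))
q=np.array(data[3][0]);q[0]=0
for phi in(0,15,30,40):
    hd=11.5;e=np.array([np.cos(np.radians(hd)),np.sin(np.radians(hd)),0])
    q,r=ik(np.array([610,0,80])-28*e,tool(phi,hd),q);print(phi,q.round(2),r.round(4))
E
python3 t.py
```

```text
[-4.000e-01  3.126e+02  5.632e+02  4.855e+02  7.750e+01  2.907e+02
  1.000e-01  1.180e+01] 0.2698097197369975
-47 [-0.32  0.96  1.28 -0.36  1.65  1.18] 0.0
-50 [-0.32  0.99  1.25 -0.38  1.7   1.18] 0.0
-55 [-0.31  1.03  1.21 -0.41  1.78  1.18] 0.0
-60 [-0.3   1.08  1.16 -0.43  1.87  1.18] 0.0
0 [-0.03  0.59  1.81  0.    0.74  1.34] 0.0
15 [-0.06  0.53  1.98  0.18  0.38  1.15] 0.0
30 [-0.11  0.53  2.13  1.71  0.15 -0.41] 0.0
40 [-0.14  0.58  2.21  2.53  0.38 -1.26] 0.0
```

{"op": "servo_tool", "data": {
  "moves": "-0.01 -0.001 -0.05 -0.3 1.3 0; -0.03 -0.004 -0.1 -0.5 2.65 0; -0.041 -0.0057 -0.14 -0.5 2.65 0; -0.041 -0.0057 -0.151 -0.5 2.65 0; -0.041 -0.0057 -0.151 -0.5 2.65 0; -0.041 -0.0057 -0.151 -0.5 2.65 0"
}}

```text
t: 12.1
ee_pos: [601.5, -268.9, 121.8]
orientation: [0.974, -1.676, 1.822]
ft_force: [-0.6, 0.8, -0.2]
width: 87.8
```

```bash
python3 - <<'E'
from h import *
im,o,X=grab('wrist');save(im['pixels'],'w8.png',1.25)
print(o['ee_pos'].round(1),o['qpos'].round(3));print(R.from_rotvec(o['orientation']).as_matrix().round(3))
rectz(X,(534,-281),60,83,95,'topface');rectz(X,(534,-281),60,20,95,'standing')
E
```

```text
[ 601.5 -268.9  121.8] [-0.286  0.993  1.106 -0.365  1.84   1.153]
[[-0.633 -0.753  0.181]
 [-0.118 -0.138 -0.983]
 [ 0.765 -0.644 -0.002]]
topface 1163 [ 533.4 -280.7] [18.4 59.6] 11.0 z [83.5 87.3 87.8]
standing 7669 [ 533.6 -280.8] [18.7 60.2] 11.0 z [24.3 59.6 87.5]
```

View pics/w8.png

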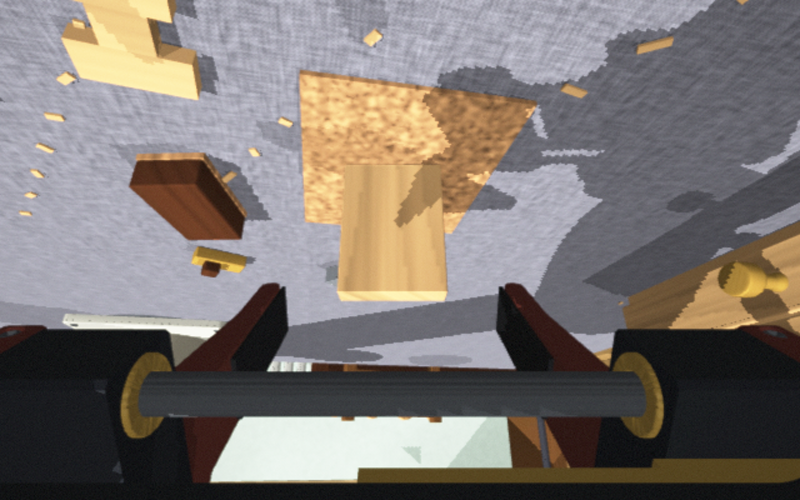

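The wrist view shows the standing lid centred between the fingers, (392,230). Approach and grip.

{"op": "servo_tool", "data": {
  "moves": "-0.014 -0.0025 -0.012 0 0 0; -0.027 -0.0048 -0.024 0 0 0; -0.041 -0.0072 -0.037 0 0 0; -0.05 -0.0087 -0.045 0 0 0; -0.0543 -0.0095 -0.0488 0 0 0; -0.0543 -0.0095 -0.0488 0 0 0; -0.0543 -0.0095 -0.0488 0 0 0"
}}

```text
t: 13.02
ee_pos: [546.2, -278.1, 70.7]
orientation: [0.977, -1.674, 1.818]
ft_force: [-0.8, 0.0, 0.8]
width: 87.7
```

{"op": "servo_tool", "data": {
  "hand": 255,
  "moves": "0 0 0 0 0 0; 0 0 0 0 0 0; 0 0 0 0 0 0; 0 0 0 0 0 0; 0 0 0 0 0 0; 0 0 0 0 0 0"
}}

```text
t: 13.78
ee_pos: [545.7, -278.0, 70.5]
orientation: [0.978, -1.674, 1.817]
ft_force: [0.9, -0.1, 0.8]
width: 59.7
```

```bash
python3 - <<'E'
from h import *
im,o,X=grab('wrist');save(im['pixels'],'w9.png',1.25)
print(o['ee_pos'].round(1),o['width'])
rectz(X,(534,-281),60,83,95,'topface');rectz(X,(534,-281),60,20,95,'standing')
E
```

```text
[ 545.7 -278.    70.5] 59.718269094883794
topface 2038 [ 561.  -275.7] [46.7 82. ] 12.1 z [83.2 85.  89.6]
standing 19613 [ 560.3 -274.5] [49.6 83.5] 10.2 z [25.4 63.7 85.1]
```

View pics/w9.png

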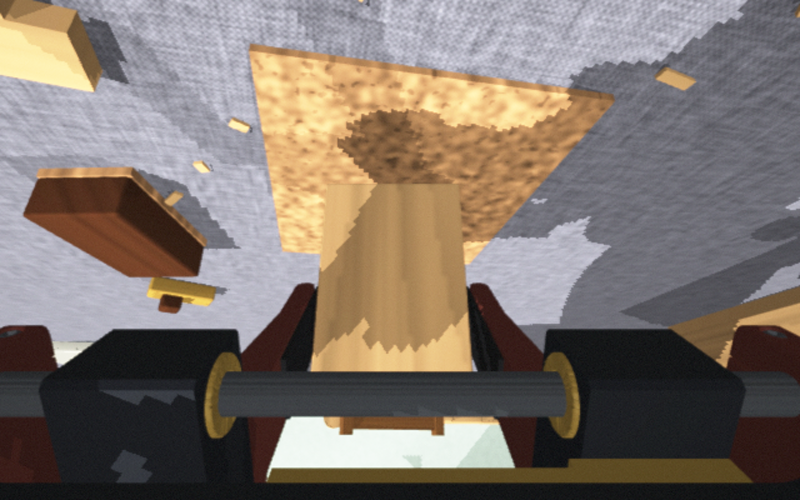

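The wrist view shows the lid gripped squarely at (392,280), width 59.7 mm. Lift and turn it the remaining 90°.

{"op": "servo_tool", "data": {
  "moves": "0 0 0.03 0 0 0; 0 0 0.08 0 0 0; -0.005 0 0.11 1.9 -9.8 0; -0.01 0 0.13 3.7 -19.7 0; -0.015 0 0.14 5.6 -29.5 0; -0.02 0 0.14 7.5 -39.3 0; -0.025 0 0.14 9.3 -49.2 0; -0.03 0 0.14 9.3 -49.2 0"
}}

```text
t: 14.82
ee_pos: [513.1, -278.2, 211.0]
orientation: [-0.199, 2.133, -2.12]
ft_force: [0.8, 0.2, -0.5]
width: 59.6
```

{"op": "servo_tool", "data": {
  "moves": "0 0 0 1.9 -9.8 0; 0 0 0 3.7 -19.7 0; 0 0 0 5.6 -29.5 0; 0 0 0 7.4 -39.3 0; 0 0 0 7.4 -39.3 0; 0 0 0 7.4 -39.3 0; 0 0 0 7.4 -39.3 0"
}}

```text
t: 15.7
ee_pos: [516.6, -277.8, 210.4]
orientation: [0.468, 1.82, -1.688]
ft_force: [0.6, -0.3, -0.9]
width: 59.8
```

```bash
cat > st.py <<'E'
from h import *
def st():
    o=ctrl.get_obs();M=R.from_rotvec(o['orientation']).as_matrix();a=M[:,1];z=-M[:,2] # lid y dir
    e=np.cross(z,[0,0,1.]);
    print('ee',o['ee_pos'].round(1),'q',o['qpos'].round(3),'w',round(o['width'],1),'F',o['ft_force'].round(1),'phi',np.degrees(np.arctan2(a@e,-a[2])).round(2),'head',np.degrees(np.arctan2(z[1],z[0])).round(2)-90,'roll',np.degrees(z[2]).round(2),'t',o['t'])
    return o,M
if __name__=='__main__':st()
E
python3 st.py
```

```text
ee [ 516.6 -277.8  210.4] q [-0.781  0.34   2.059  1.122  0.632 -0.306] w 59.8 F [ 0.6 -0.3 -0.9] phi 39.83 head 11.019999999999996 roll 0.3 t 15.7
```

{"op": "servo_tool", "data": {
  "moves": "-0.01 0.05 -0.01 0 0 0; -0.015 0.1 -0.02 0 0 0; -0.015 0.15 -0.03 0 0 0; -0.015 0.2 -0.04 0 0 0; -0.015 0.24 -0.04 0 0 0; -0.015 0.26 -0.04 0 0 0; -0.015 0.26 -0.04 0 0 0; -0.015 0.26 -0.04 0 0 0"
}}

```text
t: 16.7
ee_pos: [501.7, -17.9, 170.9]
orientation: [0.47, 1.817, -1.688]
ft_force: [0.3, -1.0, -0.9]
width: 59.5
```

```bash
python3 - <<'E'
from st import *
st();im,o,X=grab('wrist');save(im['pixels'],'w10.png',1.25)
np.savez('w10.npz',p=im['pixels'],X=X,ee=o['ee_pos'])
rectz(X,(610,0),58,42,47.5,'rim');rectz(X,(610,0),58,49,54,'catch')
E
```

```text
ee [501.7 -17.9 170.9] q [-0.206  0.275  2.355  2.081  0.292 -0.837] w 59.5 F [ 0.3 -1.  -0.9] phi 40.0 head 10.980000000000004 roll 0.22 t 16.7
rim 97 [646.3   6.5] [ 3.8 54.7] 10.6 z [44.5 45.4 46.4]
catch 69 [642.5   5.3] [ 2.8 33.3] 11.6 z [49.5 50.5 51.5]
```

View pics/w10.png

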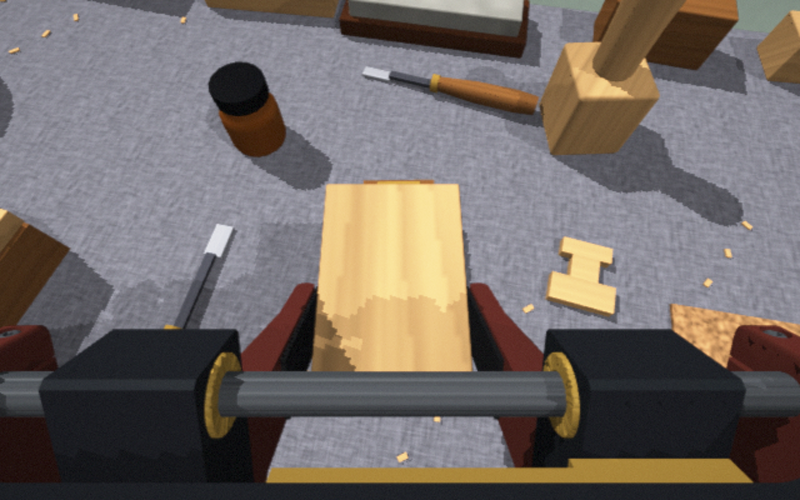

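The lid is now right way up and hides most of the box. I'll shift aside for one clear view of the box with the same camera.

{"op": "servo_tool", "data": {
  "moves": "-0.03 -0.05 0.03 0 0 0; -0.04 -0.09 0.05 0 0 0; -0.04 -0.09 0.05 0 0 0; -0.04 -0.09 0.05 0 0 0"
}}

```text
t: 17.25
ee_pos: [460.7, -111.1, 221.6]
orientation: [0.476, 1.816, -1.693]
ft_force: [-0.8, 0.1, 0.0]
width: 59.8
```

```bash
python3 - <<'E'
from st import *
d=np.load('w10.npz')
o,M=st();im,o,X=grab('wrist');save(im['pixels'],'w11.png',1.25)
np.savez('w11.npz',p=im['pixels'],X=X,ee=o['ee_pos'],M=M)
rectz(X,(608,-1),58,42,47.5,'rim');rectz(X,(608,-1),58,49,54,'catch')
ee=o['ee_pos'];e=np.array([.9816,.191,0]);c=ee+25.5*e-[0,0,12.5];print('lid c',c)
# lid outer top face, lid frame
t=np.array([-.191,.9816,0]);Y=X-ee
x=Y@e;y=Y@t;z=Y[...,2]
m=(abs(y)<45)&(x>0)&(x<90)&(abs(z+4.5)<4)
print('lid e',np.percentile(x[m],[.5,2,98,99.5]),'y',np.percentile(y[m],[.5,2,50,98,99.5]),'z',np.percentile(z[m],[5,50,95]),m.sum())
E
```

```text
ee [ 460.7 -111.1  221.6] q [-0.523  0.125  2.341  1.34   0.446 -0.325] w 59.8 F [-0.8  0.1  0. ] phi 40.01 head 10.64 roll 0.11 t 17.25
rim 1008 [607.   -1.7] [85.7 56.3] 11.4 z [43.  45.3 46.8]
catch 296 [606.4  -2.2] [76.6 33.7] 11.4 z [49.3 50.5 51.8]
lid c [ 485.76878618 -106.19394115  209.12709596]
lid e [ 0.24321182  1.05353477 63.83988749 65.2168618 ] y [-32.37453414 -28.59469433   0.80913472  29.95894047  33.49016265] z [-4.73504506 -3.72152593 -2.7116984 ] 13561
```

View pics/w11.png

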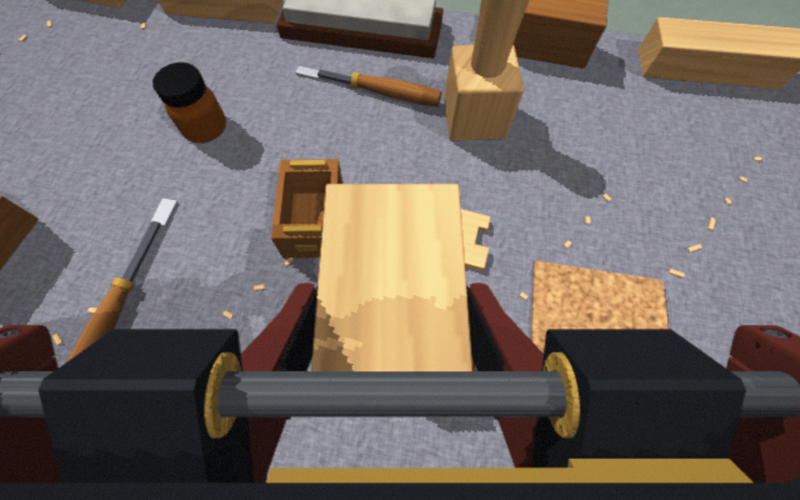

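The wrist view shows the open box at (307,205); rim and catches give its centre (606.8,−1.9), heading 11.4°. Moving the lid above it.

{"op": "servo_tool", "data": {
  "moves": "0.03 0.03 -0.02 0 0 0.4; 0.07 0.06 -0.04 0 0 0.75; 0.1 0.09 -0.06 0 0 0.75; 0.122 0.1038 -0.085 0 0 0.75; 0.122 0.1038 -0.11 0 0 0.75; 0.122 0.1038 -0.1216 0 0 0.75; 0.122 0.1038 -0.1216 0 0 0.75; 0.122 0.1038 -0.1216 0 0 0.75"
}}

```text
t: 18.3
ee_pos: [582.6, -3.8, 98.7]
orientation: [0.457, 1.818, -1.681]
ft_force: [-0.3, -0.3, -0.8]
width: 59.7
```

```bash
python3 - <<'E'
from st import *
o,M=st();im,o,X=grab('side');save(im['pixels'][150:290,250:450],'s12.png',4)
E
```

```text
ee [582.6  -3.8  98.7] q [-0.135  0.53   2.211  2.441  0.342 -1.161] w 59.7 F [-0.3 -0.3 -0.8] phi 39.89 head 11.670000000000002 roll 0.25 t 18.3
```

View pics/s12.png

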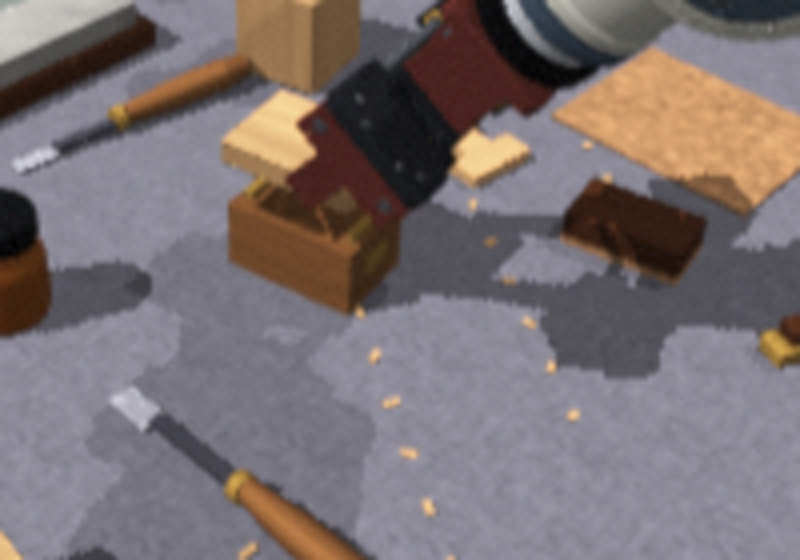

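{"op": "servo_tool", "data": {
  "moves": "0 -0.001 0 0 0 0; 0 -0.001 0 0 0 0"
}}

```text
t: 18.6
ee_pos: [582.9, -5.4, 99.4]
orientation: [0.459, 1.817, -1.681]
ft_force: [-0.2, -0.2, -0.6]
width: 60.0
```

```bash
python3 st.py
```

```text
ee [582.9  -5.4  99.4] q [-0.139  0.528  2.211  2.436  0.343 -1.159] w 60.0 F [-0.2 -0.2 -0.6] phi 39.97 head 11.64 roll 0.22 t 18.6
```

{"op": "servo_tool", "data": {
  "moves": "0 -0.0019 -0.003 0 0 -0.2; 0 -0.0019 -0.01 0 0 -0.2; 0 -0.0019 -0.017 0 0 -0.2; 0 -0.0019 -0.023 0 0 -0.2; 0 -0.0019 -0.026 0 0 -0.2; 0 -0.0019 -0.026 0 0 -0.2"
}}

```text
t: 19.35
ee_pos: [582.5, -7.0, 72.4]
orientation: [0.461, 1.818, -1.683]
ft_force: [0.2, -0.0, -1.0]
width: 59.5
```

```bash
python3 - <<'E'
from st import *
o,M=st();im,o,X=grab('side');save(im['pixels'][150:290,250:450],'s13.png',4)
E
```

```text
ee [582.5  -7.   72.4] q [-0.142  0.595  2.211  2.538  0.394 -1.268] w 59.5 F [ 0.2 -0.  -1. ] phi 39.88 head 11.450000000000003 roll 0.25 t 19.35
```

View pics/s13.png

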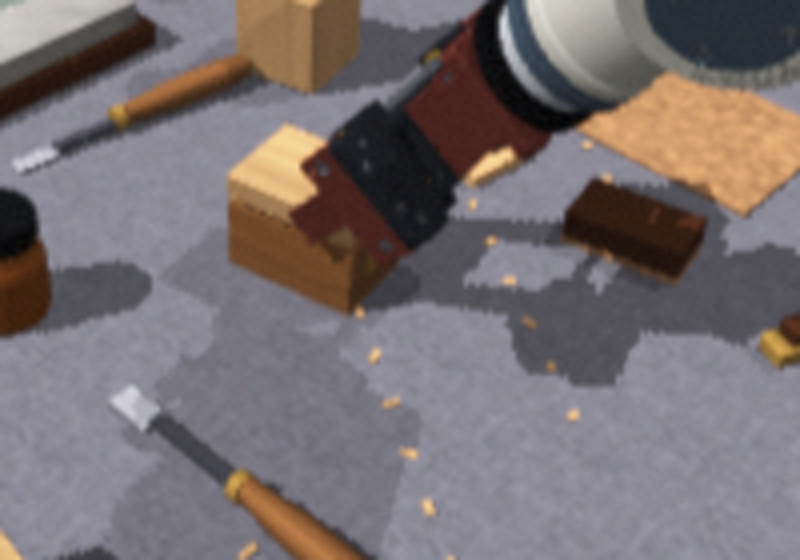

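{"op": "servo_tool", "data": {
  "moves": "0 0 -0.001 0 0 0; 0 0 -0.002 0 0 0; 0 0 -0.002 0 0 0"
}}

```text
t: 19.77
ee_pos: [582.7, -7.1, 70.8]
orientation: [0.461, 1.818, -1.683]
ft_force: [-0.5, -0.7, 0.2]
width: 59.6
```

{"op": "servo_tool", "data": {
  "moves": "0 0 -0.001 0 0 0; 0 0 -0.0015 0 0 0; 0 0 -0.0015 0 0 0"
}}

```text
t: 20.15
ee_pos: [582.7, -7.1, 70.0]
orientation: [0.462, 1.817, -1.682]
ft_force: [-3.8, -0.9, 7.0]
width: 59.8
```

Contact at 7 N on the catches. Release and back out along the tool axis.

{"op": "servo_tool", "data": {
  "hand": 0,
  "moves": "0 0 0.0005 0 0 0; 0 0 0.0005 0 0 0; 0 0 0.0005 0 0 0; 0 0 0.0005 0 0 0; 0 0 0.0005 0 0 0; 0 0 0.0005 0 0 0"
}}

```text
t: 20.9
ee_pos: [582.6, -7.0, 69.7]
orientation: [0.461, 1.818, -1.683]
ft_force: [-0.9, -0.2, 0.2]
width: 88.0
```

{"op": "servo_tool", "data": {
  "moves": "-0.01 -0.002 0.012 0 0 0; -0.03 -0.006 0.037 0 0 0; -0.06 -0.012 0.075 0 0 0; -0.09 -0.018 0.11 0 0 0; -0.1 -0.02 0.15 0 0 0; -0.1 -0.02 0.18 0 0 0; -0.1 -0.02 0.18 0 0 0"
}}

```text
t: 21.78
ee_pos: [481.5, -27.5, 251.1]
orientation: [0.462, 1.816, -1.685]
ft_force: [0.1, -0.1, -0.2]
width: 87.8
```

```bash
python3 - <<'E'
from st import *
o,M=st();im,o,X=grab('wrist');save(im['pixels'],'w14.png',1.25)
rectz(X,(607,-2),58,55,80,'lid');rectz(X,(607,-2),20,55,80,'lidmid')
e=np.array([.980,.198]);d=(X[...,:2]-[607,-2])
x=d@e;y=d@[-.198,.98]
for a in(-36,-20,0,20,36):
    m=(abs(x-a)<5)&(abs(y)<25);print(a,np.median(X[m][:,2]).round(1))
E
```

```text
ee [481.5 -27.5 251.1] q [-0.253  0.04   2.329  1.161  0.313  0.074] w 87.8 F [ 0.1 -0.1 -0.2] phi 39.94 head 11.39 roll 0.16 t 21.775
lid 3704 [605.   -1.8] [83.6 60. ] 11.4 z [64.5 66.2 67.4]
lidmid 887 [607.1  -2.3] [39.1 39.5] 68.8 z [65.2 66.2 67.4]
-36 66.1
-20 66.2
0 66.2
20 66.4
36 66.3
```

View pics/w14.png

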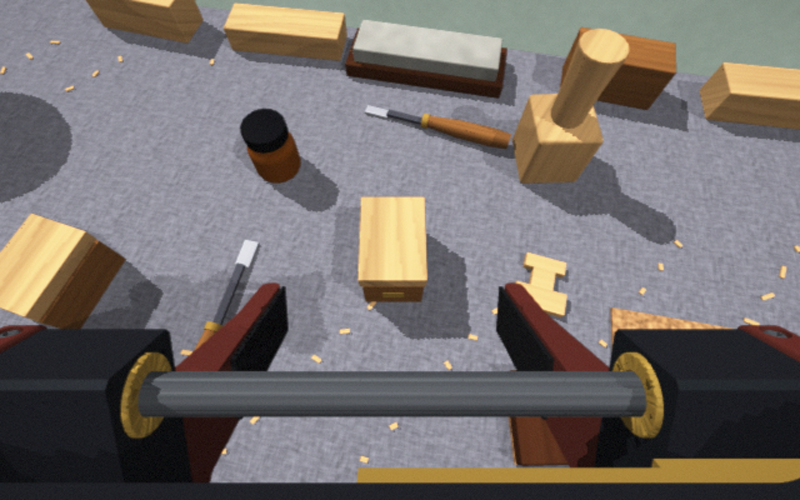

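The wrist view shows the lid lying level on the box at (393,240), top at 66–67 mm, still 6 mm proud on its catches. I'll turn the tool vertical with fingers shut and press each end.

{"op": "servo_tool", "data": {
  "hand": 255,
  "moves": "0.02 0.004 0 -1.7 8.3 0; 0.04 0.008 0 -3.4 16.6 0; 0.06 0.012 0 -5.1 25 0; 0.08 0.015 0 -6.8 33.3 0; 0.09 0.019 -0.03 -7.9 39.2 0; 0.094 0.019 -0.07 -7.9 39.2 0; 0.094 0.019 -0.11 -7.9 39.2 0; 0.094 0.019 -0.11 -7.9 39.2 0"
}}

```text
t: 22.82
ee_pos: [573.6, -7.6, 136.7]
orientation: [-0.22, 2.128, -2.115]
ft_force: [-0.8, 0.5, 0.2]
width: 10.7
```

{"op": "servo_tool", "data": {
  "moves": "0 0 -0.01 0 0 0; 0 0 -0.02 0 0 0; 0 0 -0.03 0 0 0; 0 0 -0.03 0 0 0"
}}

```text
t: 23.32
ee_pos: [576.2, -8.1, 109.4]
orientation: [-0.212, 2.123, -2.115]
ft_force: [-0.4, -0.4, -0.2]
width: 0.7
```

```bash
python3 st.py
```

```text
ee [576.2  -8.1 109.4] q [-0.037  0.536  1.817  0.005  0.792  1.334] w 0.7 F [-0.4 -0.4 -0.2] phi -0.12 head 11.280000000000001 roll 0.24 t 23.325
```

{"op": "servo_tool", "data": {
  "moves": "0 0 -0.01 0 0 0; 0 0 -0.018 0 0 0; 0 0 -0.023 0 0 0; 0 0 -0.026 0 0 0; 0 0 -0.028 0 0 0; 0 0 -0.029 0 0 0; 0 0 -0.03 0 0 0; 0 0 -0.03 0 0 0"
}}

```text
t: 24.32
ee_pos: [575.7, -8.2, 81.1]
orientation: [-0.213, 2.123, -2.115]
ft_force: [-8.4, -0.6, 18.1]
width: 0.4
```

{"op": "servo_tool", "data": {
  "moves": "0 0 -0.001 0 0 0; 0 0 -0.002 0 0 0; 0 0 -0.002 0 0 0"
}}

```text
t: 24.7
ee_pos: [576.4, -8.1, 80.3]
orientation: [-0.211, 2.123, -2.115]
ft_force: [-10.0, 0.8, 26.9]
width: 0.7
```

Force is rising with little travel, so this end is down. Now the other end.

{"op": "servo_tool", "data": {
  "moves": "0 0 0.015 0 0 0; 0 0 0.03 0 0 0; 0.031 0.006 0.03 0 0 0; 0.062 0.0125 0.03 0 0 0; 0.062 0.0125 0.022 0 0 0; 0.062 0.0125 0.014 0 0 0; 0.062 0.0125 0.008 0 0 0; 0.062 0.0125 0.008 0 0 0"
}}

```text
t: 25.7
ee_pos: [637.4, 4.3, 84.9]
orientation: [-0.213, 2.124, -2.116]
ft_force: [-0.4, 0.7, -0.6]
width: 0.2
```

{"op": "servo_tool", "data": {
  "moves": "0 0 -0.002 0 0 0; 0 0 -0.004 0 0 0; 0 0 -0.006 0 0 0; 0 0 -0.007 0 0 0; 0 0 -0.008 0 0 0; 0 0 -0.008 0 0 0"
}}

```text
t: 26.45
ee_pos: [639.0, 4.5, 80.2]
orientation: [-0.21, 2.122, -2.114]
ft_force: [-7.5, 0.1, 19.5]
width: 0.4
```

{"op": "servo_tool", "data": {
  "moves": "0 0 -0.001 0 0 0; 0 0 -0.002 0 0 0; 0 0 -0.003 0 0 0; 0 0 -0.003 0 0 0"
}}

```text
t: 26.95
ee_pos: [639.2, 4.4, 80.1]
orientation: [-0.21, 2.122, -2.114]
ft_force: [-15.4, 0.2, 43.0]
width: 0.6
```

Solid at 43 N. I'll re-press the first end, then check.

{"op": "servo_tool", "data": {
  "moves": "0 0 0.012 0 0 0; 0 0 0.022 0 0 0; -0.031 -0.006 0.022 0 0 0; -0.062 -0.0125 0.022 0 0 0; -0.062 -0.0125 0.01 0 0 0; -0.062 -0.0125 0.003 0 0 0; -0.062 -0.0125 0 0 0 0; -0.062 -0.0125 0 0 0 0"
}}

```text
t: 27.95
ee_pos: [576.9, -8.1, 79.9]
orientation: [-0.213, 2.123, -2.115]
ft_force: [-23.9, -1.0, 64.1]
width: 0.5
```

{"op": "servo_tool", "data": {
  "moves": "0 0 0.02 0 0 0; -0.03 0 0.05 0 0 0; -0.07 0 0.1 0 0 0; -0.1 0 0.15 0 0 0; -0.1 0 0.15 0 0 0"
}}

```text
t: 28.58
ee_pos: [478.4, -8.0, 228.2]
orientation: [-0.203, 2.118, -2.112]
ft_force: [1.6, 0.1, -0.0]
width: 0.3
```

```bash
python3 - <<'E'
from st import *
o,M=st()
def prof(X,c,h,mx=1):
    e=np.array([np.cos(h),np.sin(h)]);t=np.array([-e[1],e[0]]);d=X[...,:2]-c
    x=d@e;y=d@t
    for a in(-36,-20,0,20,36):
        m=(abs(x-a)<5)&(abs(y)<25);print(a,np.nanmedian(X[m][:,2]).round(1),end=' | ')
    print()
im,o,X=grab('wrist');save(im['pixels'],'w15.png',1.25)
rectz(X,(607,-2),58,52,80,'lid');prof(X,[606,-2],.199)
rectz(X,(520,308),68,55,80,'proud');prof(X,[520,308],-.106)
im,o,X=grab('top');prof(X,[609,-1],.199);prof(X,[521,308.5],-.106);rectz(X,(609,-1),58,52,80,'lid top');rectz(X,(521,308),68,55,80,'proud')
save(im['pixels'][140:310,190:460],'t15.png',2.9)
im,o,X=grab('side');save(im['pixels'][150:350,200:450],'s15.png',3)
E
```

```text
ee [478.4  -8.  228.2] q [-0.044  0.224  1.961  0.004  0.952  1.328] w 0.3 F [ 1.6  0.1 -0. ] phi 0.33 head 11.299999999999997 roll 0.12 t 28.575
lid 6218 [599.4  -3. ] [70.5 60.1] 11.0 z [60.2 61.5 62.7]
-36 61.5 | -20 61.4 | 0 61.4 | 20 61.5 | 36 nan | 
proud 1104 [514.7 277.5] [ 9.7 84.3] 88.1 z [55.6 60.7 66.9]
-36 44.4 | -20 44.1 | 0 44.1 | 20 44.0 | 36 20.7 | 
-36 nan | -20 nan | 0 nan | 20 nan | 36 60.2 | 
-36 65.3 | -20 66.3 | 0 66.8 | 20 66.8 | 36 66.7 | 
lid top 77 [645.6   6.9] [17.3 61.2] 4.1 z [55.7 60.3 65.3]
proud 627 [521.3 308.7] [61.7 84.4] 83.8 z [60.8 66.6 71.8]
  return np.nanmean(a, axis, out=out, keepdims=keepdims)
```

View pics/w15.png

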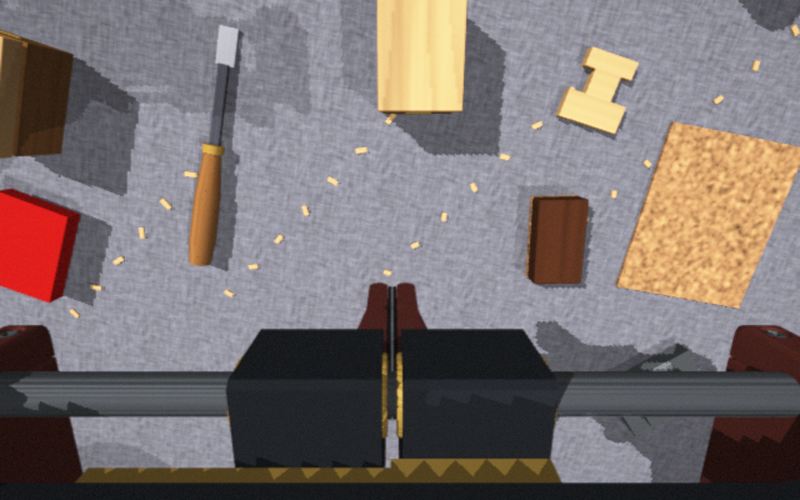

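View pics/s15.png

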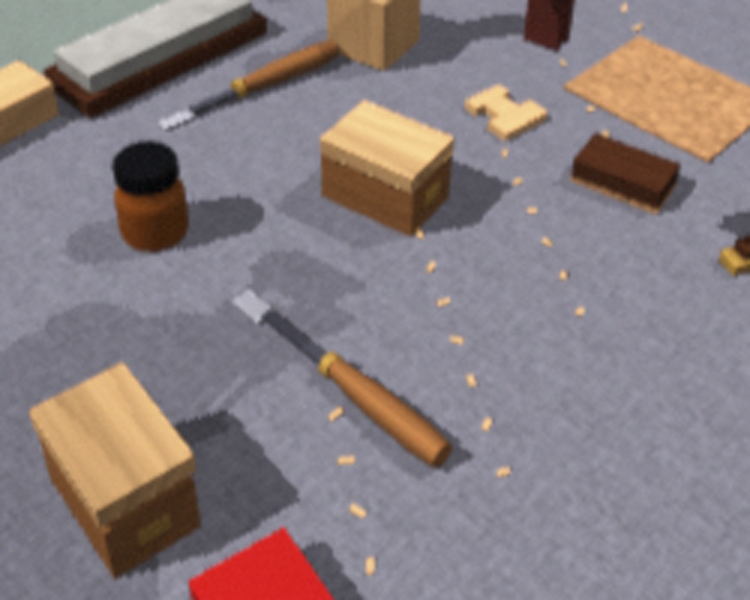

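The side view shows the first lid closed flat on its box, crop (387,145), and the wrist depth reads level at 61.4 mm. Now to the second box.

{"op": "servo_tool", "data": {
  "moves": "-0.02 0.05 0.01 0 0 -4; -0.04 0.1 0.01 0 0 -8; -0.05 0.15 0.01 0 0 -12; -0.05 0.2 0.01 0 0 -16; -0.05 0.25 0.01 0 0 -17.5; -0.05 0.29 0.01 0 0 -17.5; -0.05 0.315 0.01 0 0 -17.5; -0.05 0.315 0.01 0 0 -17.5"
}}

```text
t: 29.72
ee_pos: [426.7, 308.5, 232.5]
orientation: [-0.111, -2.168, 2.163]
ft_force: [0.5, -0.4, 0.5]
width: 0.4
```

```bash
python3 - <<'E'
from st import *
o,M=st()
im,o,X=grab('wrist');save(im['pixels'],'w16.png',1.25)
rectz(X,(518,306),68,62,80,'proud');rectz(X,(518,306),30,55,80,'proudmid')
e=np.array([.9945,-.1045]);d=X[...,:2]-[518,306.5];x=d@e;y=d@[.1045,.9945]
for a in(-36,-20,0,20,36):
    m=(abs(x-a)<5)&(abs(y)<25);print(a,np.nanmedian(X[m][:,2]).round(1))
E
```

```text
ee [426.7 308.5 232.5] q [0.601 0.291 1.854 0.004 0.998 2.276] w 0.4 F [ 0.5 -0.4  0.5] phi -0.2 head -6.069999999999993 roll 0.11 t 29.725
proud 6991 [518.1 307.2] [60.2 84.1] 83.0 z [66.2 67.4 68.7]
proudmid 3920 [518.2 306.5] [58.3 59.4] 81.1 z [66.2 67.4 68.7]
-36 67.4
-20 67.4
0 67.5
20 67.5
36 67.4
```

View pics/w16.png

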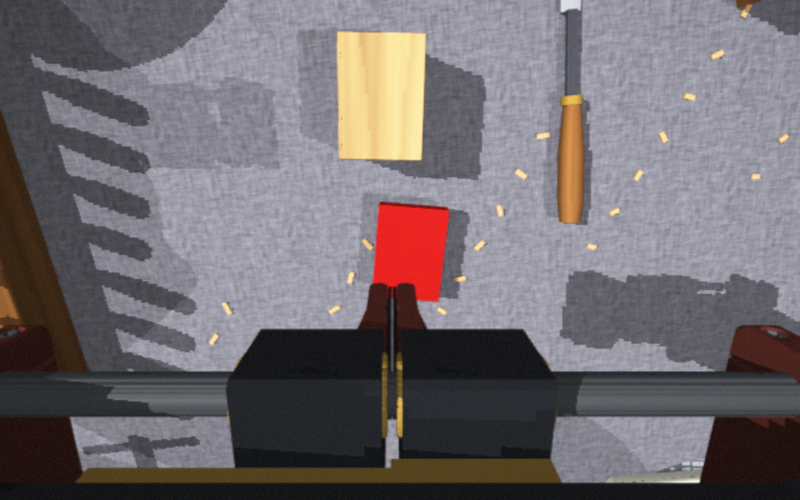

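The pale lid at (382,95) is the one on the box; the red one at (410,252) is the decoy. Centre (518,307), top at 67.4 mm, so it is proud. Pressing its near end.

{"op": "servo_tool", "data": {
  "moves": "0.03 0.001 -0.03 0 0 0; 0.0596 0.0025 -0.06 0 0 0; 0.0596 0.0025 -0.1 0 0 0; 0.0596 0.0025 -0.125 0 0 0; 0.0596 0.0025 -0.135 0 0 0; 0.0596 0.0025 -0.138 0 0 0; 0.0596 0.0025 -0.138 0 0 0"
}}

```text
t: 30.65
ee_pos: [486.7, 309.4, 97.4]
orientation: [-0.118, -2.17, 2.161]
ft_force: [0.5, 0.3, 0.2]
width: 0.6
```

{"op": "servo_tool", "data": {
  "moves": "0 0 -0.005 0 0 0; 0 0 -0.009 0 0 0; 0 0 -0.012 0 0 0; 0 0 -0.014 0 0 0; 0 0 -0.016 0 0 0; 0 0 -0.017 0 0 0; 0 0 -0.017 0 0 0"
}}

```text
t: 31.52
ee_pos: [485.4, 309.7, 81.2]
orientation: [-0.115, -2.169, 2.16]
ft_force: [-7.1, -0.2, 17.3]
width: 0.6
```

{"op": "servo_tool", "data": {
  "moves": "0 0 -0.002 0 0 0; 0 0 -0.003 0 0 0; 0 0 -0.004 0 0 0; 0 0 -0.004 0 0 0"
}}

```text
t: 32.02
ee_pos: [486.5, 309.6, 80.0]
orientation: [-0.117, -2.17, 2.161]
ft_force: [-11.1, -8.8, 44.0]
width: 0.3
```

{"op": "servo_tool", "data": {
  "moves": "0 0 0.015 0 0 0; 0 0 0.03 0 0 0; 0.032 -0.0037 0.03 0 0 0; 0.0635 -0.0075 0.03 0 0 0; 0.0635 -0.0075 0.02 0 0 0; 0.0635 -0.0075 0.01 0 0 0; 0.0635 -0.0075 0.007 0 0 0; 0.0635 -0.0075 0.005 0 0 0"
}}

```text
t: 33.02
ee_pos: [548.5, 301.8, 80.4]
orientation: [-0.114, -2.168, 2.162]
ft_force: [-4.4, -0.9, 5.9]
width: 0.7
```

{"op": "servo_tool", "data": {
  "moves": "0 0 -0.002 0 0 0; 0 0 -0.004 0 0 0; 0 0 -0.006 0 0 0; 0 0 -0.007 0 0 0; 0 0 -0.007 0 0 0"
}}

```text
t: 33.65
ee_pos: [548.6, 301.8, 80.0]
orientation: [-0.114, -2.168, 2.161]
ft_force: [-21.1, -10.6, 56.2]
width: 0.6
```

Solid at both ends. One light re-press of the first end, then I back off and verify.

{"op": "servo_tool", "data": {
  "moves": "0 0 0.015 0 0 0; 0 0 0.03 0 0 0; -0.032 0.0037 0.03 0 0 0; -0.0635 0.0075 0.03 0 0 0; -0.0635 0.0075 0.015 0 0 0; -0.0635 0.0075 0.007 0 0 0; -0.0635 0.0075 0.003 0 0 0; -0.0635 0.0075 0.003 0 0 0"
}}

```text
t: 34.65
ee_pos: [486.8, 309.6, 80.0]
orientation: [-0.116, -2.169, 2.16]
ft_force: [-13.9, -4.9, 42.6]
width: 0.8
```

{"op": "servo_tool", "data": {
  "moves": "0 0 0.02 0 0 0; 0 0 0.06 0 0 0; -0.03 0 0.11 0 0 0; -0.07 0 0.15 0 0 0; -0.07 0 0.16 0 0 0; -0.07 0 0.16 0 0 0"
}}

```text
t: 35.4
ee_pos: [417.7, 309.9, 237.2]
orientation: [-0.119, -2.172, 2.16]
ft_force: [0.9, -0.6, -0.6]
width: 0.4
```

```bash
python3 - <<'E'
from st import *
o,M=st()
def prof(X,c,h):
    e=np.array([np.cos(h),np.sin(h)]);t=np.array([-e[1],e[0]]);d=X[...,:2]-c
    x=d@e;y=d@t
    for a in(-36,-20,0,20,36):
        m=(abs(x-a)<5)&(abs(y)<24);P=X[m];print(a,np.nanmedian(P[:,2]).round(1) if len(P) else None,end=' | ')
    print()
im,o,X=grab('wrist');save(im['pixels'],'w17.png',1.25)
rectz(X,(518,307),68,55,80,'proud');prof(X,[518,307],-.115)
im,o,X=grab('top');prof(X,[610,-.1],.199);prof(X,[521,308.5],-.115)
save(im['pixels'][100:310,190:460],'t17.png',2.8)
im,o,X=grab('side');prof(X,[607,-1],.199);prof(X,[519,308],-.115)
save(im['pixels'][150:390,160:480],'s17.png',2.4)
E
```

```text
ee [417.7 309.9 237.2] q [0.613 0.274 1.867 0.004 0.998 2.291] w 0.4 F [ 0.9 -0.6 -0.6] phi 0.04 head -6.219999999999999 roll 0.3 t 35.4
proud 6656 [518.5 307.3] [60.1 84.1] 82.8 z [60.2 61.4 62.7]
-36 61.5 | -20 61.4 | 0 61.5 | 20 61.5 | 36 61.4 | 
-36 59.1 | -20 59.1 | 0 60.1 | 20 60.0 | 36 60.6 | 
-36 61.3 | -20 60.5 | 0 61.2 | 20 60.5 | 36 61.1 | 
-36 60.6 | -20 60.5 | 0 61.5 | 20 22.3 | 36 None | 
-36 61.0 | -20 61.1 | 0 61.1 | 20 61.0 | 36 61.1 |
```

View pics/t17.png

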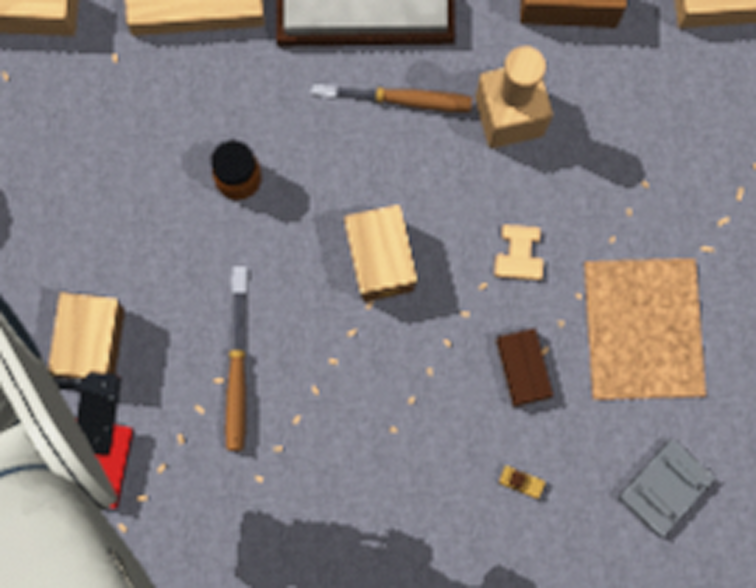

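View pics/s17.png

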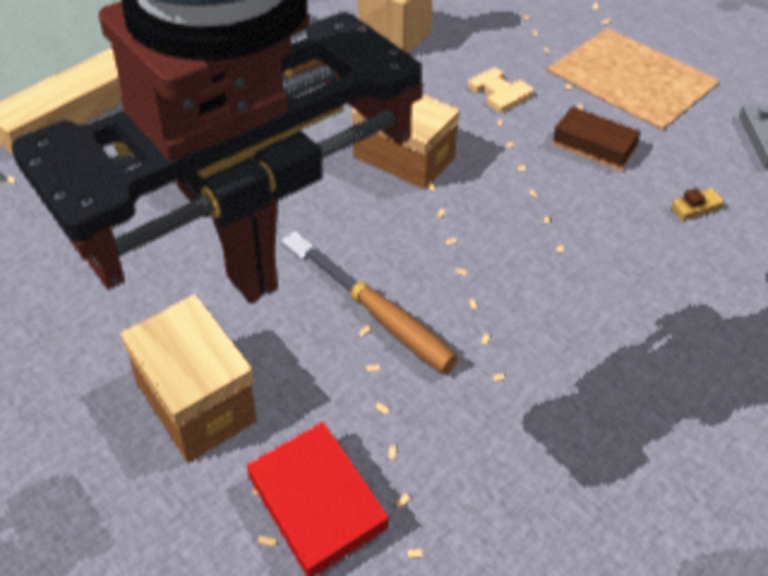

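Both lids look flush at crop (380,250) and (85,335), and the bystanders have not moved. The first lid's far end was outside the earlier wrist view, so I'll take one more look there before handing in.

{"op": "servo_tool", "data": {
  "moves": "0.02 -0.05 0.01 0 0 0; 0.05 -0.1 0.01 0 0 0; 0.08 -0.15 0.01 0 0 0; 0.1 -0.2 0.01 0 0 0; 0.1 -0.25 0.01 0 0 0; 0.1 -0.3 0.01 0 0 0; 0.1 -0.31 0.01 0 0 0; 0.1 -0.31 0.01 0 0 0"
}}

```text
t: 36.55
ee_pos: [516.2, -1.0, 245.8]
orientation: [-0.117, -2.168, 2.159]
ft_force: [0.0, 0.6, -0.6]
width: 0.6
```

```bash
python3 - <<'E'
from st import *
st();im,o,X=grab('wrist');save(im['pixels'],'w18.png',1.25)
rectz(X,(607,-2),58,54,80,'lid');h=.199
e=np.array([np.cos(h),np.sin(h)]);d=X[...,:2]-[606,-2];x=d@e;y=d@[-e[1],e[0]]
for a in(-36,-20,0,20,36):
    print(a,[np.nanmedian(X[(abs(x-a)<5)&(abs(y-b)<6)][:,2]).round(1) for b in(-20,0,20)])
E
```

```text
ee [516.2  -1.  245.8] q [-0.027  0.259  1.863  0.005  1.022  1.651] w 0.6 F [ 0.   0.6 -0.6] phi -0.16 head -6.319999999999993 roll 0.23 t 36.55
lid 6132 [606.1  -1.7] [84.2 59.8] 11.4 z [60.2 61.5 62.7]
-36 [np.float64(61.3), np.float64(61.6), np.float64(61.6)]
-20 [np.float64(61.5), np.float64(61.4), np.float64(61.4)]
0 [np.float64(61.5), np.float64(61.5), np.float64(61.5)]
20 [np.float64(61.5), np.float64(61.5), np.float64(61.5)]
36 [np.float64(61.5), np.float64(61.4), np.float64(61.5)]
```

View pics/w18.png

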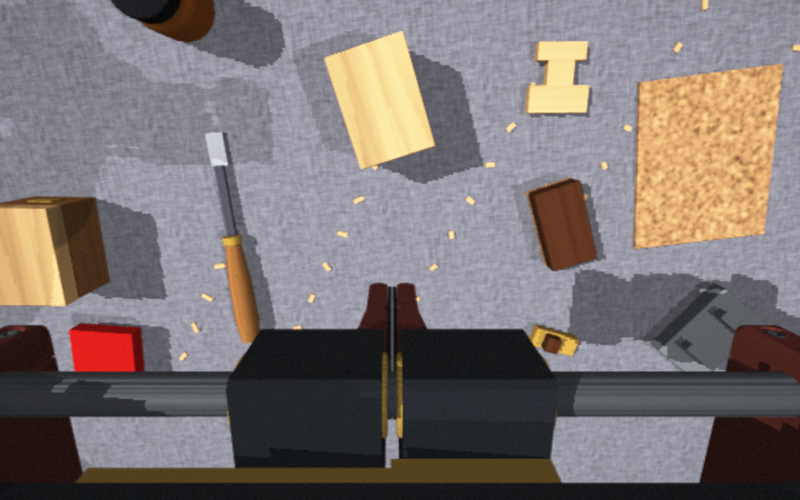

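The first lid at (380,100) reads 61.3–61.6 mm over its whole face, so it is flat and home. Handing in.

```bash
python3 -c "
from workcell import ctrl
print(ctrl.close_job())"
```

```text
the job is handed in; nothing more can be done
None
```

Both boxes are closed and the job is handed in at about 36.6 s of the 72 s allowed. I turned the loose lid over in two 90° steps, standing it on its end on the mat between them. I then laid it on the open box with its battens inside and pressed both ends, and pressed the second lid home at both ends too.

- **Flatness:** in the last wrist depth checks the lid tops were level, at 61.3–61.6 mm on the first box and 61.4–61.5 mm on the second. Fully home is nominally 61 mm and proud was 67 mm. At each end the final press met firm resistance with no further travel, at 43–64 N.
- **Disagreements:** the top camera's positions differed from the wrist camera's by about 3–4 mm, and I used the wrist camera. The top camera also read the first lid slightly low and uneven, at 59.1–60.6 mm. A second wrist view over the whole lid did not confirm that.
- **Forces:** the highest wrist force I read was about 68 N (64 N of it straight up), at the fingertips while pressing. That is below the 120 N limit.
- **Surroundings:** nothing else looked moved in the final views, though I judged that by eye and did not measure it. The gripper is empty and clear of both boxes.

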